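# Dock the hopper cup and hold the meter's release rod at its second stop

## Task

Lift the galvanized cup up and off its green hanger plate, stand it upright in the middle of the round black pad under the spout of the beige meter, and let go of it. Only then grip the black handle of the telescoping release rod on top of the meter so that the fingers squeeze its red side button in, and pull the rod straight up, past the first stop, to its second stop. Finish still holding the rod there with the button squeezed (it sinks back if let go), and leave the scoop, the calibration weight and the lid where they are.

Things in the scene. Friction and masses are not known exactly. Their poses are not given: they have to be found in the camera images.
- cup: Loose galvanized cylinder cup, about 0.2 kg, outer diameter 60 mm, height 70 mm, wall 3 mm, open at the top. Origin: centre of its underside; z up through the mouth. It hangs by the clip on its -x side, leaning about 3 degrees. Grip it across the 60 mm diameter along its own y (clear of the clip), pads about 18 mm below the rim.
- hanger: Fixed green upright plate (sizes in mm), 6 thick (its x), 70 wide (its y), top edge 130 above the counter, on a dark foot 100 x 100 x 10. Origin: on the counter under the plate's middle; yaw within 0.35 rad. The cup hangs on its +x side (away from the robot), cup axis about 38 from the plate, underside about 63 above the counter. It may stand left or right of the meter.
- meter: Fixed beige meter, housing 240 mm deep (x), 200 wide (y), 120 high; its front with dial, spout and toggle faces -x, to the robot. Origin: on the counter under the centre of the cup pad, 65 in front of the front face. The rod stands on the housing top 120 behind the pad centre (+x) on the centre line, a hopper 50 high farther back. The toggle has no part in the job.
- pad (a point): Centre of the top of the round black rubber pad, 72 mm in diameter, 10 mm above the counter, in front of the meter: where the cup stands. Axes as the meter's.
- grip (a point): Centre of the black handle block on top of the rod: 44 (meter x) x 26 (meter y) x 36 mm high, 165 above the counter at home; moves only along z. Axes as the meter's. The red button is on its +y side: fingers closing along meter y at this height squeeze it in; closing along x they do not, and the rod stays locked. Housing top 45 below this point, collar top 33 below.
- button_face (a point): Centre of the outer face of the red button, 14 wide x 22 mm high, on the +y face of the handle, standing 5 mm proud of it (31 mm over handle and button). Squeezed in it moves towards -y.
- rod (a joint): Height of the release rod above home, m: 0 home, 0.040 first stop, 0.080 second stop (firm end). Locked at home, and stopped at 0.040, with the button out; with it in the rod runs freely past the first stop. It pulls down with 5 N (home) to 9 N (second stop); let go there it sinks to 0.054 or lower. A black ring leaves the collar at the first stop, a red one at the second.
- button (a joint): Travel of the red button in m: 0 out, 0.005 flush with the handle; the rod is unlocked beyond 0.003. Spring about 3 N when out, 7 N when flush.
- weight: Loose steel calibration weight, 48 diameter, 68 mm high, 0.6 kg, origin at the centre of its underside. Leave alone.
- scoop: Loose yellow plastic scoop, 190 mm long along its x, 66 wide, 40 high, origin under its back wall, 100 mm from the end of the handle. Leave alone.
- lid: Loose smoked acrylic round lid, 100 mm diameter, 6 thick with a black knob 24 high overall, origin at the centre of its underside. Leave alone.
- clip (a point): Middle of the underside of the bridge of the cup's clip: 66 mm above the cup's underside, 38.5 to its -x. Bridge 4 thick, 24 wide; behind a 9 wide slot a tongue hangs down 20, its outer face 47 from the cup's axis. The slot sits over the top edge of the hanger plate: lift the cup straight up 22 or more before moving it sideways.
- spout (a point): Outer edge of the steel spout lip (sizes in mm), 50 wide, jutting from the meter's face, 37 from the pad's axis, between 85 and 100 above the counter. It leaves 7 to the cup's wall: keep the cup's clip turned away from the meter (meter -x).
Mind the look-alikes: they are no part of the job. Leave any orange look-alike of the cup alone.

How it is judged:
On the way, in this order (a step that is already met when the one before it is completed fails the run):
1. the cup has been lifted up and clear of the hanger (z of cup in the frame of hanger above 0.086 m and contact force between cup and hanger below 0.05 N and contact force between the fingers and cup above 0.5 N), for 0.1 s.
2. the cup stands upright on the pad, let go (horizontal distance between cup and pad below 0.014 m and z of cup in the frame of pad below 0.004 m and angle between cup's own z axis and vertical below 0.08 rad and contact force between cup and meter above 0.5 N and contact force between the fingers and cup below 0.05 N), for 0.2 s.
3. the button is squeezed in by the fingers with the rod still home (value of joint button above 0.003 m and value of joint rod below 0.01 m and contact force between the fingers and rod above 1 N), for 0.05 s.
4. the rod is past its first stop (value of joint rod above 0.05 m).
At the end, for the whole second after the job is handed in: The rod is held by the fingers within 5 mm of its second stop (joint above 0.075 m) with the button squeezed in more than 3 mm, while the cup stands upright on the pad, its axis within 14 mm of the pad's centre, untouched by the robot (all of step 2 and value of joint rod above 0.075 m and value of joint button above 0.003 m and contact force between the fingers and rod above 2 N and contact force between the arm and cup below 0.05 N); the arm keeps its last pose, push and grip.
It fails at once if the rod is raised while the cup is not on the pad (value of joint rod above 0.015 m and (horizontal distance between cup and pad above 0.02 m or z of cup in the frame of pad above 0.01 m)).
It fails at once if the scoop, weight or lid is moved more than 25 mm (distance of any of scoop, weight, lid from where it was at the start of the episode above 0.025 m).
It also fails if it takes over 53 s, if anything falls off the work surface, if the arm or the gripper's body presses on something with over 40 N, if the wrist force passes 120 N, or if a joint passes its speed limit or range.

## Robot

A 6-joint arm with a two-finger parallel gripper is mounted at the origin on the work surface. World frame = base frame: x ahead of the robot, y to its left, z up, the work surface at z = 0. Lengths are in m, angles in rad, forces in N, time in s.
With the tool pointing down it reaches from about 0.25 to 0.775 m from the base axis. Payload 4 kg.
Tool frame: the origin (TCP) lies midway between the tips of the shut fingers; the grasp point (between the pads) lies 19 mm behind it (robot.tcp_to_grasp is the z of the grasp point in the tool frame, in m); z points along the fingers, y is the line along which they close (so a half turn about z gives the same grasp; the last joint's range is limited). The gripper opens to 94 mm and grips with 3 to 60 N. Pads are 16 mm wide; open, the fingers measure 119 mm over their backs; the gripper's body (75 mm by 177 mm) begins 78 mm behind the grasp point.
Start: joints at [-1.338, 0.087, 1.371, -0, 1.684, -0.103], TCP at [0.181, -0.519, 0.171] pointing down, gripper open.
Joint ranges: [-3.1, 3.1], [-0.76, 2.03], [0.27, 2.55], [-1.08, 4.22], [0.17, 2.65], [-2.57, 2.57]. Speed limits (rad/s): [2.79, 2.79, 3.14, 3.14, 3.14, 3.14].

## Interface

Orientations are given as [roll, pitch, yaw] about the fixed x, y, z axes, in that order (R = Rz(yaw) Ry(pitch) Rx(roll)).
In Python, from bench import robot gives the robot as it stands. The module is installed in compiled form; this text tells all that it offers.
- The arm moves only by the tool move_arm, never from a script. Its argument "motion" is one flat list of numbers, 7 for each row, row after row: the turn, a rotation vector about the tool's x, y, z in units of 45 degrees (1.0 is 45 degrees), then the shift along the tool's x, y, z in units of 100 mm (1.0 is 100 mm), then the opening, from 0 (shut) to 1 (fully open). A call has 1 to 12 rows; each row shifts and turns the commanded pose from where the row before left it, along the tool's axes as they then stand; what a row does not reach is not made up. A row lasts 1/12 s, in which the tool goes at most 41.7 mm and 7.16 degrees, less where a joint would pass 70% of its speed; a pose out of reach is approached as far as the arm can. A call with a number of a shift or a turn outside -1 to 1 is refused whole. A call with a gripper value outside its range is refused whole. The fingers move at their own pace and stop on an object; the grip force is fixed at half the most. Time passes only in rows, so rows that do not move let the fingers close. It gives the time, the measured TCP pose, the force, the opening and the grip force at its end, in the units of the state.
- robot.get_obs(): the state, without advancing time (a new reading comes with each control period).
- robot.snapshot(name): name is "side" or "top" or "wrist"; returns the picture (480x640x3 uint8, red, green, blue); there is no depth.
- robot.get_calibration(name): a dict with "fx", "fy", "cx", "cy" (pixels), "k1" (the pictures are not rectified: a ray, as slopes to the right and down, at radius r is drawn at 1 + k1 r^2 times it, then the intrinsics apply), "R" (3x3) and "t" (3): a world point X has camera coordinates R X + t. Camera axes: x right, y down, z forward; pixel columns grow to the right and rows downward; lengths in m; the calibration is good to about 2 mm. A picture is of the moment at which its call begins: read the wrist's pose just before it. get_calibration takes no time and is no camera call; for the wrist camera it gives the pose at the moment of the call.
- robot.close_job(): hands the job in; it is judged then, once.
The state is a dict: "time": time; "joint_positions": joint angles; "qvel": joint speeds; "joint_torque": joint torques, N m; "tool_pos": TCP position; "ee_rot": TCP orientation; "wrist_force": force on the tool from outside, world axes, zero at the start; "wrist_torque": the same for the moment, N m; "width": finger opening in m; "finger_force": force on a finger pad.
Only numpy, scipy, OpenCV 4.12 (cv2) and the standard library are available. Lean on these libraries where they do the work, as an engineer would, in place of code of your own. Each camera call takes 0.05 s, during which the arm holds its last target. There are 200 camera calls.

## Working session

There is one attempt and no reset: what is moved stays moved. The work goes in short steps, Python scripts to look and compute and a tool call to move; the robot and the scene stay as the last step left them, time stands still between calls to the robot, and variables do not carry over. Pictures are saved under pics/ and viewed, at most 10 in all, crops included, and the job is handed in when it is done.

Besides the shell and the picture viewer there is one more tool, called after ">>>" as name(argument=value, ...) on one line, values as JSON. move_arm: Moves the arm, as the interface text tells. Shifts and turns lie within -1 to 1; 1 stands for 100 mm of shift or 45 degrees of turn. Its arguments: {"type":"object","properties":{"motion":{"type":"array","items":{"type":"number"}}},"required":["motion"]}

```bash
mkdir -p pics; python3 - <<'E'
from bench import robot
import cv2,numpy as np
for n in("top","side"):
    im=robot.snapshot(n); cv2.imwrite(f"pics/{n}0.png",im[:,:,::-1])
    c=robot.get_calibration(n); print(n,{k:np.round(v,4).tolist() for k,v in c.items()})
o=robot.get_obs(); print(o["time"],o["tool_pos"],o["ee_rot"],o["width"],robot.tcp_to_grasp)
E
```

```text
top {'fx': 568.6678, 'fy': 568.6678, 'cx': 320.637, 'cy': 240.554, 'k1': 0.0158, 'R': [[-0.0146, -0.9998, 0.0137], [-0.9917, 0.0128, -0.1277], [0.1275, -0.0154, -0.9917]], 't': [0.0044, 0.5241, 1.164]}
side {'fx': 547.7497, 'fy': 547.7497, 'cx': 331.8071, 'cy': 236.3568, 'k1': -0.1677, 'R': [[0.9548, -0.2971, -0.0052], [-0.2386, -0.7562, -0.6092], [0.1771, 0.583, -0.793]], 't': [-0.5081, 0.1951, 1.3511]}
0.1 [ 0.1811164  -0.51877125  0.17025951] [-3.13972336e+00 -1.83634177e-04  3.35786085e-01] 0.0937153124791501 -0.0188
```

View pics/top0.png

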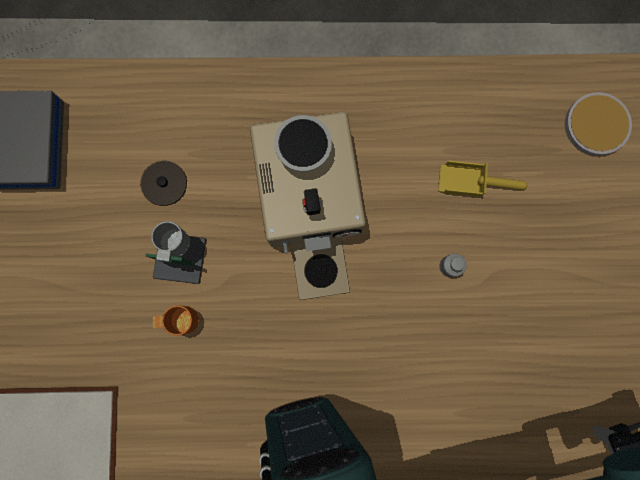

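View pics/side0.png

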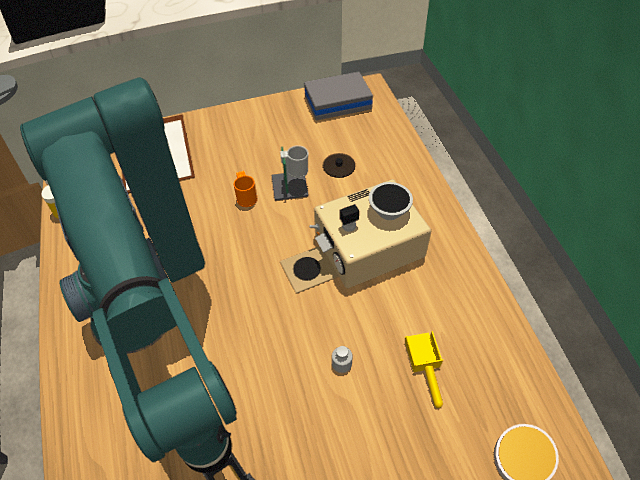

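The galvanized cup is at top (170,238) / side (297,162), hanging on the green plate. The orange cup, at top (180,320) / side (245,191), is the look-alike, standing free on the counter. The grey hanging one fits the description. The meter's pad is at top (321,271), its handle at (312,201), with the red button on the left (+y) side. I'll enlarge both to confirm.

```bash
python3 - <<'E'
import cv2,numpy as np
t=cv2.imread("pics/top0.png"); s=cv2.imread("pics/side0.png")
f=lambda im,x,y,w,h,k:cv2.resize(im[y:y+h,x:x+w],None,fx=k,fy=k,interpolation=cv2.INTER_CUBIC)
a=f(t,135,210,80,80,5);b=f(s,260,135,80,80,5);
c=f(t,250,180,130,130,400/130)[:200*2//2]
c=cv2.resize(t[180:310,270:370],(400,520))
cv2.imwrite("pics/crop1.png",np.hstack([a,b]))
cv2.imwrite("pics/crop2.png",c)
E
```

```text
(no output)
```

View pics/crop1.png

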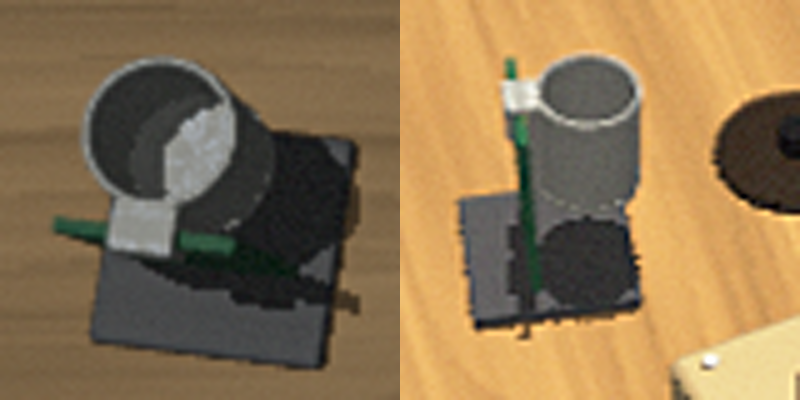

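View pics/crop2.png

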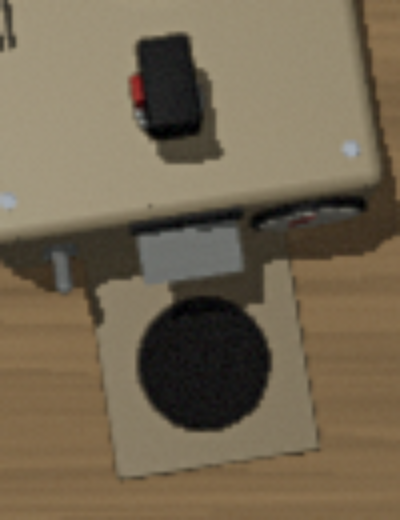

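The crop confirms the grey cup: its clip sits over the green plate at crop (145,225). The meter crop shows the pad circle centred at top pixel about (321,271) and the handle with its red button on the left.

```bash
cat > h.py <<'E'
from bench import robot
import numpy as np,cv2
def K(c): return np.array([[c["fx"],0,c["cx"]],[0,c["fy"],c["cy"]],[0,0,1.]]),np.array([c["k1"],0,0,0,0.])
def ray(c,p):
    k,d=K(c); u=cv2.undistortPoints(np.array([[p]],float),k,d)[0,0]
    R=np.array(c["R"]);t=np.array(c["t"]); return -R.T@t, R.T@np.array([u[0],u[1],1])
def atz(c,p,z):
    o,d=ray(c,p); return o+d*(z-o[2])/d[2]
def tri(cs,ps):
    A=np.zeros((3,3));b=np.zeros(3);rs=[ray(c,p) for c,p in zip(cs,ps)]
    for o,d in rs:
        d=d/np.linalg.norm(d);M=np.eye(3)-np.outer(d,d);A+=M;b+=M@o
    x=np.linalg.solve(A,b)
    return x,[np.linalg.norm((np.eye(3)-np.outer(d,d)/(d@d))@(x-o)) for o,d in rs]
def proj(c,X):
    k,d=K(c); return cv2.projectPoints(np.array(X,float).reshape(-1,3),cv2.Rodrigues(np.array(c["R"]))[0],np.array(c["t"],float),k,d)[0][:,0]
E
python3 - <<'E'
from h import *
np.set_printoptions(precision=4,suppress=True)
T=robot.get_calibration("top");S=robot.get_calibration("side")
a=lambda x,y:(135+(x+.5)/5-.5,210+(y+.5)/5-.5)
b=lambda x,y:(270+(x+.5)/4-.5,180+(y+.5)/4-.5)
print("rim top",atz(T,a(160,132),.133),"tri",tri([T,S],[a(160,132),(297.4,153.0)]))
p=atz(T,a(53,225),.13);q=atz(T,a(237,243),.13);print("plate",p,q,np.linalg.norm(p-q),"yaw",np.arctan2(*(p-q)[[1,0]])-np.pi/2,"mid",(p+q)/2)
f=[atz(T,a(*u),.01) for u in((355,140),(323,367),(92,340))]
print("foot",f, "ctr",(f[0]+f[2])/2,"yaw",np.arctan2(*(f[0]-f[1])[[1,0]]),np.arctan2(*(f[2]-f[1])[[1,0]])-np.pi/2)
pad=atz(T,b(204.5,363.5),.01);print("pad",pad,"side",atz(S,(307,269),.01))
e=[atz(T,b(*u),.004) for u in((120,478),(318,448))];y=np.arctan2(*(e[0]-e[1])[[1,0]])-np.pi/2;print("base yaw",y)
h=[atz(T,b(*u),.183) for u in((137,40),(187,35),(199,124),(150,132))];print("handle",np.mean(h,0),"yaw",[np.arctan2(*(h[i]-h[j])[[1,0]]) for i,j in((0,3),(1,2))],[np.linalg.norm(h[i]-h[j]) for i,j in((0,3),(1,2),(0,1))])
for y in(y,.13,.16): print("pred grip",y,pad[:2]+.12*np.array([np.cos(y),np.sin(y)]))
# housing roof corners/edges seen at top z=.12
print("roof",[atz(T,u,.12) for u in((251,127),(347,114))])
E
```

```text
rim top [0.5239 0.2947 0.133 ] tri (array([0.5248, 0.2961, 0.1275]), [np.float64(4.1851128778103764e-05), np.float64(4.185112877822416e-05)])
plate [0.4889 0.3355 0.13  ] [0.481  0.2652 0.13  ] 0.0707472829534101 yaw -0.1117281455117689 mid [0.4849 0.3004 0.13  ]
foot [array([0.5367, 0.2431, 0.01  ]), array([0.4397, 0.2555, 0.01  ]), array([0.4526, 0.3531, 0.01  ])] ctr [0.4946 0.2981 0.01  ] yaw -0.1273290888651155 -0.13082471408849372
pad [ 0.4627 -0.0025  0.01  ] side [ 0.4623 -0.008   0.01  ]
base yaw 0.1354878603827101
handle [0.5805 0.015  0.183 ] yaw [np.float64(0.1266916682672865), np.float64(0.11775680665967872)] [np.float64(0.04385697042967362), np.float64(0.042419747399671776), np.float64(0.023392885434754193)]
pred grip 0.1354878603827101 [0.5816 0.0137]
pred grip 0.13 [0.5817 0.0131]
pred grip 0.16 [0.5812 0.0166]
roof [array([0.7436, 0.1344, 0.12  ]), array([ 0.7687, -0.0582,  0.12  ])]
```

>>> move_arm(motion=[0,0,0.147,0,0,-0.33,1,0,0,0.147,0,0,-0.33,1,0,0,0.147,0,0,-0.33,1,0,0,0.147,0,0,-0.33,1,0,0,0,0.1,-0.354,0,1,0,0,0,0.1,-0.354,0,1,0,0,0,0.1,-0.354,0,1,0,0,0,0.1,-0.354,0,1,0,0,0,0.1,-0.354,0,1,0,0,0,0.1,-0.354,0,1,0,0,0,0.1,-0.354,0,1,0,0,0,0.1,-0.354,0,1])

```text
time: 1.1
tool_pos: [0.2963, -0.2466, 0.3029]
ee_rot: [-3.141, 0.0, -0.127]
wrist_force: [0.8, 0.2, -0.7]
width: 0.094
finger_force: 0.0
```

>>> move_arm(motion=[0,0,0,0.1,-0.354,0,1,0,0,0,0.1,-0.354,0,1,0,0,0,0.1,-0.354,0,1,0,0,0,0.1,-0.354,0,1,0,0,0,0.1,-0.354,0,1,0,0,0,0.1,-0.354,0,1,0,0,0,0.1,-0.354,0,1,0,0,0,0.1,-0.354,0,1,0,0,0,0.1,-0.354,0,1,0,0,0,0.1,-0.354,0,1,0,0,0,0.1,-0.354,0,1,0,0,0,0.1,-0.354,0,1])

```text
time: 2.1
tool_pos: [0.4687, 0.1599, 0.3028]
ee_rot: [3.141, 0.001, -0.126]
wrist_force: [0.5, 0.2, 0.5]
width: 0.0937
finger_force: 0.0
```

>>> move_arm(motion=[0,0,0,0.1,-0.354,0,1,0,0,0,0.1,-0.354,0,1,0,0,0,0.1,-0.354,0,1,0,0,0,0.1,-0.354,0,1,0,0,0,0,0,0,1,0,0,0,0,0,0,1])

```text
time: 2.6
tool_pos: [0.526, 0.2947, 0.3002]
ee_rot: [3.139, 0.004, -0.124]
wrist_force: [-0.3, -0.6, -1.8]
width: 0.0938
finger_force: 0.0
```

```bash
python3 - <<'E'
from h import *
c=robot.get_calibration("wrist"); im=robot.snapshot("wrist"); cv2.imwrite("pics/w1.png",im[:,:,::-1])
import pickle; pickle.dump(c,open("w1.pkl","wb"))
a=-.125;ex=np.array([np.cos(a),np.sin(a),0]);ey=np.array([-ex[1],ex[0],0])
r=np.array([.5239,.2947,.131]);print("rim ctr",proj(c,[r]),"edges",proj(c,[r+.03*ey,r-.03*ey,r+.03*ex,r-.03*ex]))
o=robot.get_obs();print(o["tool_pos"],o["ee_rot"])
E
```

```text
rim ctr [[319.33714823 217.6184901 ]] edges [[289.96467817 217.55215219]
 [348.69714472 217.680361  ]
 [319.41547989 188.16940973]
 [319.26187395 245.91079551]]
[0.52586105 0.2935095  0.30173812] [ 3.13949853e+00  2.41561891e-03 -1.25207483e-01]
```

View pics/w1.png

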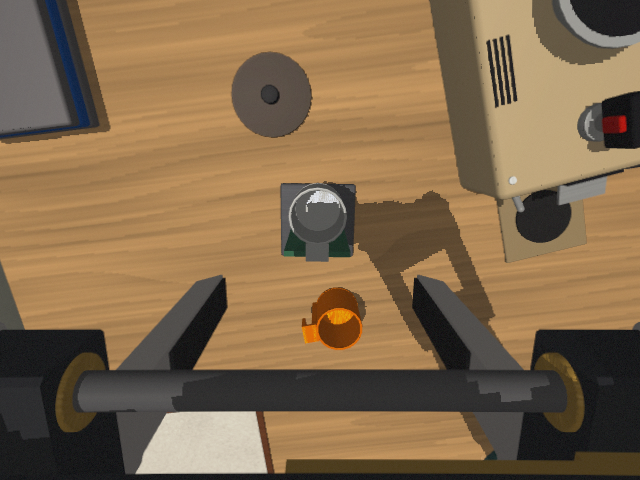

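The wrist view shows the grey cup's rim centred at (318,216), within 2 px of the prediction. The clip points toward the robot, and the orange cup at (338,320) is clear of the fingers. Descending.

>>> move_arm(motion=[0,0,0,-0.02,-0.02,0.2,1,0,0,0,0,0,0.2,1,0,0,0,0,0,0.2,1,0,0,0,0,0,0.2,1,0,0,0,0,0,0.2,1,0,0,0,0,0,0.2,1,0,0,0,0,0,0.2,1,0,0,0,0,0,0.2,1,0,0,0,0,0,0.2,1,0,0,0,0,0,0.15,1,0,0,0,0,0,0.1,1,0,0,0,0,0,0,1])

```text
time: 3.65
tool_pos: [0.5228, 0.2936, 0.0964]
ee_rot: [3.139, 0.003, -0.128]
wrist_force: [0.2, -0.8, -0.8]
width: 0.0941
finger_force: 0.0
```

>>> move_arm(motion=[0,0,0,0,0,0,0.8,0,0,0,0,0,0,0.75,0,0,0,0,0,0,0.7,0,0,0,0,0,0,0.65,0,0,0,0,0,0,0.6,0,0,0,0,0,0,0.6,0,0,0,0,0,0,0.6,0,0,0,0,0,0,0.6,0,0,0,0,0,0,0.5,0,0,0,0,0,0,0.5,0,0,0,0,0,0,0.5,0,0,0,0,0,0,0.5])

```text
time: 4.65
tool_pos: [0.5246, 0.2954, 0.0985]
ee_rot: [3.141, -0.001, -0.126]
wrist_force: [0.7, -1.5, 1.2]
width: 0.047
finger_force: 1.0
```

```bash
python3 - <<'E'
from h import *
o=robot.get_obs();print(o["tool_pos"],o["ee_rot"],o["width"],o["finger_force"])
w=robot.snapshot("wrist")[:,:,::-1];s=robot.snapshot("side")[:,:,::-1];t=robot.snapshot("top")[:,:,::-1]
w=cv2.resize(w,(520,390));s=cv2.resize(s[100:220,220:340],(280,280));t=cv2.resize(t[190:310,110:230],(280,280))
v=np.zeros((560,800,3),np.uint8);v[:390,:520]=w;v[:280,520:]=s;v[280:,520:]=t;cv2.imwrite("pics/g1.png",v)
E
```

```text
[0.52457161 0.29539475 0.09852631] [ 3.14115650e+00 -5.66717645e-04 -1.26080627e-01] 0.047037296752158335 0.9820894349104492
```

View pics/g1.png

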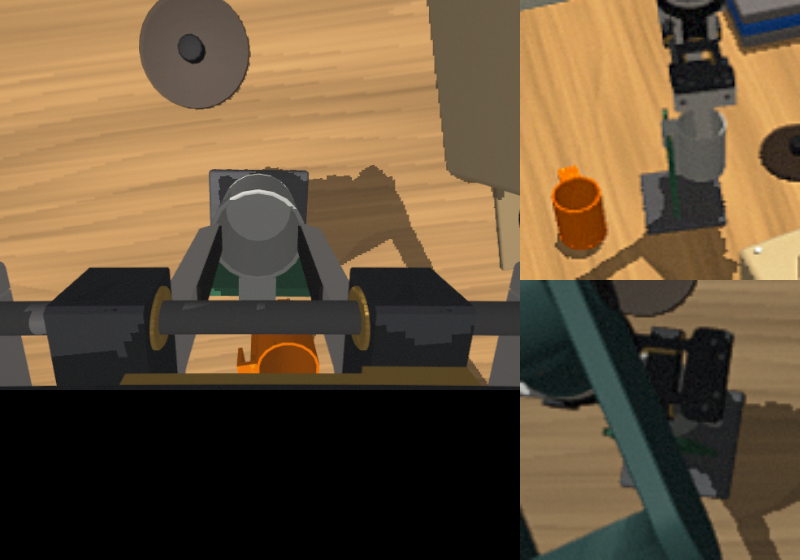

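```bash
python3 - <<'E'
from h import *
np.set_printoptions(precision=1,suppress=True)
c=robot.get_calibration("wrist");o=robot.get_obs()
from scipy.spatial.transform import Rotation as Q
R=Q.from_euler("xyz",o["ee_rot"]).as_matrix();p=np.array(o["tool_pos"])
for n,v in dict(w30=.03,w23=.0235).items():
  for z in(0,-.0188,-.035): print(n,z,(proj(c,[p+R@[0,v,z],p+R@[0,-v,z],p+R@[.008,v,z],p+R@[.008,-v,z]])*520/640).round(0).tolist())
ex=R[:,0]
r=np.array([.525,.296,.131]);e=R[:,1]
print("rim",(proj(c,[r,r+.03*e,r-.03*e,r+.03*ex,r-.03*ex])*520/640))
E
```

```text
w30 0 [[301.0, 220.0], [218.0, 220.0], [301.0, 209.0], [218.0, 209.0]]
w30 -0.0188 [[305.0, 229.0], [215.0, 229.0], [305.0, 217.0], [214.0, 217.0]]
w30 -0.035 [[308.0, 238.0], [211.0, 238.0], [309.0, 226.0], [210.0, 226.0]]
w23 0 [[292.0, 220.0], [227.0, 220.0], [292.0, 209.0], [227.0, 209.0]]
w23 -0.0188 [[295.0, 229.0], [224.0, 229.0], [295.0, 217.0], [224.0, 217.0]]
w23 -0.035 [[298.0, 238.0], [221.0, 238.0], [298.0, 226.0], [221.0, 226.0]]
rim [[258.5 236. ]
 [306.6 236.1]
 [210.5 236. ]
 [258.6 189.3]
 [258.5 279.3]]
```

```bash
python3 - <<'E'
from h import *
im=robot.snapshot("wrist")[:,:,::-1]
cv2.imwrite("pics/g2.png",cv2.resize(im[190:380,190:450],None,fx=3,fy=3,interpolation=cv2.INTER_CUBIC))
o=robot.get_obs();print(o["width"],o["finger_force"],o["time"])
E
```

```text
0.04712521016135709 1.1902505281796039 4.85
```

View pics/g2.png

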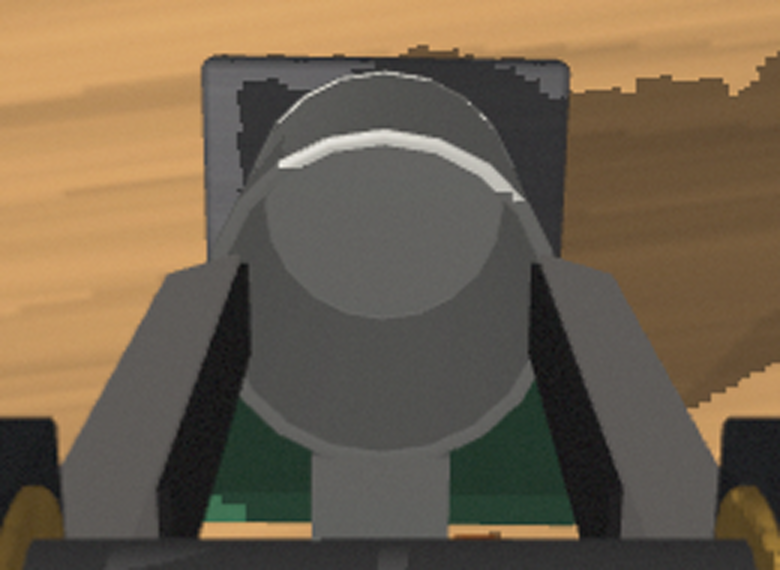

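```bash
python3 - <<'E'
from h import *
import pickle
from scipy.spatial.transform import Rotation as Q
c=pickle.load(open("w1.pkl","rb"))
R=Q.from_euler("xyz",[3.1395,.0024,-.1252]).as_matrix();p=np.array([.52586,.29351,.30174])
print("fx",c["fx"],"cam in tool",R.T@(-np.array(c["R"]).T@np.array(c["t"])-p), "axis", R.T@np.array(c["R"])[2])
for z in(0,-.0188,-.035): print(z,proj(c,[p+R@[x,v,z] for x in(-.008,.008) for v in(.047,-.047)]).round(0).tolist())
c=robot.get_calibration("wrist");o=robot.get_obs()
R=Q.from_euler("xyz",o["ee_rot"]).as_matrix();p=np.array(o["tool_pos"])
print("cam in tool now",R.T@(-np.array(c["R"]).T@np.array(c["t"])-p))
s=robot.get_calibration("side")
print("side: tips",proj(s,[p+R@[0,v,z] for z in(0,-.035) for v in(.03,-.03)]).round(1).tolist())
E
```

```text
fx 380.4676272660769 cam in tool [ 0.07359032 -0.00147687 -0.21141662] axis [-2.54340648e-01  7.68862396e-04  9.67114390e-01]
0 [[401.0, 284.0], [242.0, 284.0], [402.0, 258.0], [241.0, 258.0]]
-0.0188 [[408.0, 297.0], [235.0, 296.0], [410.0, 269.0], [234.0, 268.0]]
-0.035 [[415.0, 310.0], [228.0, 309.0], [418.0, 280.0], [226.0, 279.0]]
cam in tool now [ 7.31752847e-02  1.00385894e-05 -2.13064166e-01]
side: tips [[299.4, 168.1], [296.5, 153.4], [298.7, 159.1], [295.8, 144.3]]
```

The crop shows the fingertips about 35 mm short of the nominal TCP in the tool frame, just above the rim: tips at crop (248,307) and (530,307). The pads closed above the cup, which still hangs. I'll open, go lower and regrip.

>>> move_arm(motion=[0,0,0,0,0,0,1,0,0,0,0,0,0,1,0,0,0,0,0,0,1,0,0,0,0,0,0,1,0,0,0,0,0,0,1,0,0,0,0,0,0.06,1,0,0,0,0,0,0.06,1,0,0,0,0,0,0.06,1,0,0,0,0,0,0.06,1,0,0,0,0,0,0.06,1])

```text
time: 5.68
tool_pos: [0.524, 0.2955, 0.067]
ee_rot: [3.141, 0.001, -0.126]
wrist_force: [0.1, 1.5, -0.5]
width: 0.094
finger_force: 0.0
```

>>> move_arm(motion=[0,0,0,0,0,0,0.8,0,0,0,0,0,0,0.7,0,0,0,0,0,0,0.65,0,0,0,0,0,0,0.6,0,0,0,0,0,0,0.6,0,0,0,0,0,0,0.55,0,0,0,0,0,0,0.5,0,0,0,0,0,0,0.5,0,0,0,0,0,0,0.5])

```text
time: 6.43
tool_pos: [0.5249, 0.296, 0.0688]
ee_rot: [-3.141, -0.001, -0.126]
wrist_force: [1.0, 0.6, 1.1]
width: 0.0607
finger_force: 30.0
```

Gripped: width 60.7 mm, 30 N. Lifting straight up.

>>> move_arm(motion=[0,0,0,0,0,-0.05,0.4,0,0,0,0,0,-0.1,0.4,0,0,0,0,0,-0.1,0.4,0,0,0,0,0,-0.1,0.4,0,0,0,0,0,-0.1,0.4,0,0,0,0,0,-0.1,0.4,0,0,0,0,0,-0.15,0.4,0,0,0,0,0,-0.2,0.4,0,0,0,0,0,-0.2,0.4,0,0,0,0,0,-0.2,0.4,0,0,0,0,0,0,0.4,0,0,0,0,0,0,0.4])

```text
time: 7.43
tool_pos: [0.5247, 0.2962, 0.2003]
ee_rot: [-3.14, -0.002, -0.126]
wrist_force: [0.5, 0.0, -2.3]
width: 0.0602
finger_force: 30.0
```

```bash
python3 - <<'E'
from h import *
o=robot.get_obs();print(o["tool_pos"],o["ee_rot"],o["width"],o["finger_force"],o["wrist_force"])
s=robot.snapshot("side")[:,:,::-1];t=robot.snapshot("top")[:,:,::-1]
s=cv2.resize(s[60:210,220:370],(600,600),interpolation=cv2.INTER_CUBIC)
cv2.imwrite("pics/l1.png",s)
E
```

```text
[0.52468102 0.29617732 0.20032503] [-3.13955363e+00 -2.44583481e-03 -1.25659816e-01] 0.06024006844549105 29.99907547608018 [ 0.5137236   0.03861389 -2.28932532]
```

View pics/l1.png

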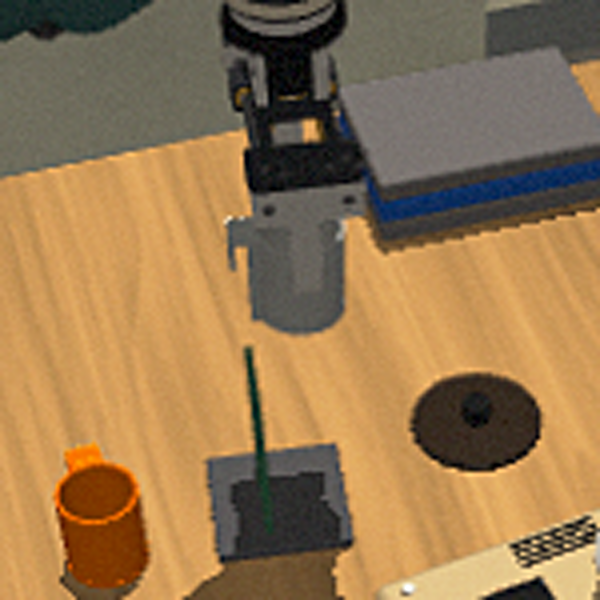

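```bash
python3 - <<'E'
from h import *
s=robot.get_calibration("side");p=np.array([.5247,.2962])
th=np.linspace(0,2*np.pi,200)
for z in(.16,.18,.195,.21):
    q=proj(s,np.c_[p[0]+.03*np.cos(th),p[1]+.03*np.sin(th),0*th+z]);print("bottom",z,"maxrow",q[:,1].max(),"cols",q[:,0].min(),q[:,0].max())
for z in(.17,.2003,.2343): print("near tip",z,proj(s,[[p[0]-.125*.03,p[1]-.03,z]]))
E
```

```text
bottom 0.16 maxrow 151.9645501702272 cols 285.76732404939156 307.68872541846247
bottom 0.18 maxrow 146.53198859156464 cols 285.2619057621763 307.4055411931127
bottom 0.195 maxrow 142.3855520076523 cols 284.87718068878553 307.18993420711075
bottom 0.21 maxrow 138.1761158641179 cols 284.48753476648795 306.97152758191373
near tip 0.17 [[298.04781833 149.18577485]]
near tip 0.2003 [[297.45579569 140.82808384]]
near tip 0.2343 [[296.77250032 131.14120258]]
```

The cup is clear of the plate and upright (bottom edge at about side (295,143), so its underside is about 7 mm below the TCP). Turning and moving over the pad.

>>> move_arm(motion=[0,0,-0.0815,0,0,0,0.4,0,0,-0.0815,0,0,0,0.4,0,0,-0.0815,0,0,0,0.4,0,0,-0.0815,0,0,0,0.4,0,0,0,0,0,0,0.4])

```text
time: 7.95
tool_pos: [0.5232, 0.2952, 0.1958]
ee_rot: [3.14, 0.004, 0.131]
wrist_force: [0.5, 0.4, -2.6]
width: 0.0603
finger_force: 30.0
```

>>> move_arm(motion=[0,0,0,-0.05,0.14,0,0.4,0,0,0,-0.09,0.25,0,0.4,0,0,0,-0.1,0.28,0,0.4,0,0,0,-0.1,0.28,0,0.4,0,0,0,-0.1,0.28,0,0.4,0,0,0,-0.1,0.28,0,0.4,0,0,0,-0.1,0.28,0,0.4,0,0,0,-0.1,0.28,0,0.4,0,0,0,-0.1,0.28,0,0.4,0,0,0,-0.1,0.28,0,0.4,0,0,0,-0.09,0.25,0,0.4])

```text
time: 8.87
tool_pos: [0.4582, -0.0047, 0.197]
ee_rot: [-3.141, 0.002, 0.128]
wrist_force: [0.3, -0.3, -1.9]
width: 0.0603
finger_force: 30.0
```

```bash
python3 - <<'E'
from h import *
o=robot.get_obs();print(o["tool_pos"],o["ee_rot"],o["width"],o["finger_force"])
c=robot.get_calibration("wrist");w=robot.snapshot("wrist")[:,:,::-1];t=robot.snapshot("top")[:,:,::-1];s=robot.snapshot("side")[:,:,::-1]
v=np.zeros((600,800,3),np.uint8);v[:570,:480]=cv2.resize(w[170:360,240:400],(480,570),interpolation=cv2.INTER_CUBIC)
v[:300,480:780]=cv2.resize(s[150:300,250:400],(300,300));v[300:,480:780]=cv2.resize(t[180:330,250:400],(300,300))
cv2.imwrite("pics/p1.png",v)
from scipy.spatial.transform import Rotation as Q
R=Q.from_euler("xyz",o["ee_rot"]).as_matrix();p=np.array(o["tool_pos"])
for dx in(-.003,0,.003):
  r=p+R@[dx,0,-.064]
  q=proj(c,[r,r+.03*R[:,1],r-.03*R[:,1],r+.03*R[:,0],r-.03*R[:,0]]);print(dx,((q-[240,170])*3).round(0).tolist())
E
```

```text
[ 0.45815271 -0.00468156  0.19697964] [-3.14124859e+00  2.37883136e-03  1.27883889e-01] 0.06034699652675357 30.0002359226346
-0.003 [[238.0, 467.0], [448.0, 467.0], [29.0, 467.0], [239.0, 266.0], [238.0, 650.0]]
0 [[238.0, 448.0], [449.0, 448.0], [28.0, 447.0], [239.0, 245.0], [238.0, 633.0]]
0.003 [[238.0, 428.0], [450.0, 429.0], [27.0, 428.0], [239.0, 224.0], [238.0, 615.0]]
```

View pics/p1.png

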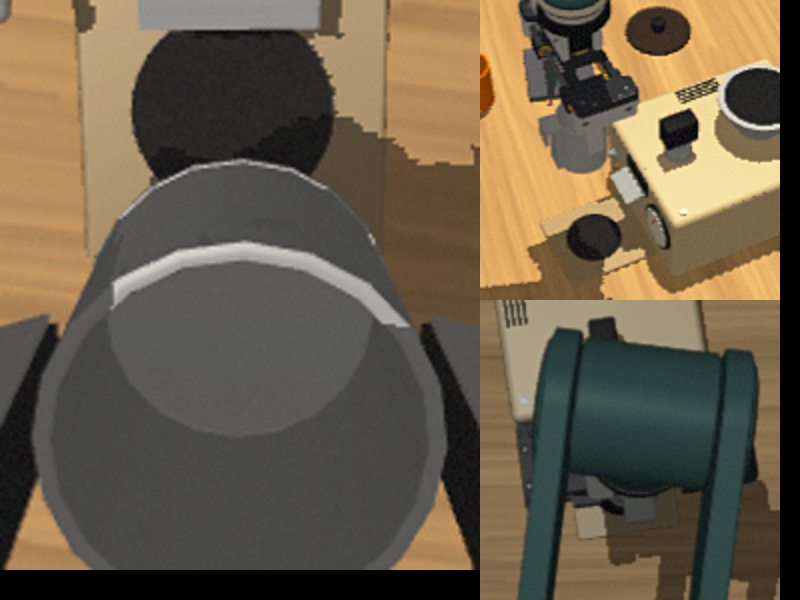

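The wrist view shows the cup rim centred at crop (239,440) as predicted, and the pad at (232,110), about 2 mm to the left. I'll correct for that and descend.

>>> move_arm(motion=[0,0,0,0.017,-0.017,0.15,0.4,0,0,0,0,0,0.2,0.4,0,0,0,0,0,0.2,0.4,0,0,0,0,0,0.2,0.4,0,0,0,0,0,0.2,0.4,0,0,0,0,0,0.15,0.4,0,0,0,0,0,0.15,0.4,0,0,0,0,0,0.15,0.4,0,0,0,0,0,0.1,0.4,0,0,0,0,0,0.1,0.4,0,0,0,0,0,0.1,0.4,0,0,0,0,0,0,0.4])

```text
time: 10.02
tool_pos: [0.4594, -0.0008, 0.0259]
ee_rot: [-3.14, 0.004, 0.13]
wrist_force: [-0.7, -0.0, -2.0]
width: 0.0607
finger_force: 30.0
```

>>> move_arm(motion=[0,0,0,0,0,0.015,0.4,0,0,0,0,0,0.015,0.4,0,0,0,0,0,0,0.4])

```text
time: 10.27
tool_pos: [0.4616, -0.0015, 0.0258]
ee_rot: [3.141, -0.001, 0.13]
wrist_force: [0.6, 0.5, -2.3]
width: 0.0607
finger_force: 30.0
```

>>> move_arm(motion=[0,0,0,0,0,0.015,0.4,0,0,0,0,0,0.015,0.4,0,0,0,0,0,0,0.4])

```text
time: 10.52
tool_pos: [0.4611, -0.0014, 0.0223]
ee_rot: [3.141, -0.0, 0.13]
wrist_force: [0.6, -0.8, -2.1]
width: 0.0607
finger_force: 30.0
```

>>> move_arm(motion=[0,0,0,0,0,0.015,0.4,0,0,0,0,0,0.01,0.4,0,0,0,0,0,0,0.4])

```text
time: 10.77
tool_pos: [0.4608, -0.0014, 0.0195]
ee_rot: [-3.142, 0.0, 0.13]
wrist_force: [-0.8, -0.4, -1.7]
width: 0.0604
finger_force: 30.0
```

>>> move_arm(motion=[0,0,0,0,0,0.015,0.4,0,0,0,0,0,0,0.4])

```text
time: 10.93
tool_pos: [0.4609, -0.0014, 0.018]
ee_rot: [-3.142, 0.0, 0.13]
wrist_force: [0.3, -0.4, -1.0]
width: 0.0606
finger_force: 30.0
```

>>> move_arm(motion=[0,0,0,0,0,0.015,0.4,0,0,0,0,0,0,0.4])

```text
time: 11.1
tool_pos: [0.4611, -0.0014, 0.0177]
ee_rot: [3.141, -0.0, 0.13]
wrist_force: [-3.0, -0.3, 3.7]
width: 0.0602
finger_force: 30.0
```

Contact with the pad (net about 6 N). Releasing gently.

>>> move_arm(motion=[0,0,0,0,0,0.005,0.4,0,0,0,0,0,0,0.66,0,0,0,0,0,0,0.68,0,0,0,0,0,0,0.72,0,0,0,0,0,0,0.8,0,0,0,0,0,0,0.88,0,0,0,0,0,0,0.88,0,0,0,0,0,0,0.88,0,0,0,0,0,0,0.88])

```text
time: 11.85
tool_pos: [0.4611, -0.0014, 0.0162]
ee_rot: [3.141, 0.0, 0.13]
wrist_force: [-0.5, 0.2, -0.7]
width: 0.0829
finger_force: 0.0
```

>>> move_arm(motion=[0,0,0,0,0,-0.05,0.88,0,0,0,0,0,-0.1,0.88,0,0,0,0,0,-0.1,0.88,0,0,0,0,0,-0.15,0.88,0,0,0,0,0,-0.25,0.88,0,0,0,0,0,-0.3,0.88,0,0,0,0,0,-0.3,0.88,0,0,0,0,0,-0.3,0.88,0,0,0,0,0,-0.25,0.88,0,0,0,0,0,-0.2,0.88,0,0,0,0,0,0,0.88,0,0,0,0,0,0,0.88])

```text
time: 12.85
tool_pos: [0.4619, -0.0015, 0.2182]
ee_rot: [3.14, -0.004, 0.13]
wrist_force: [0.1, -0.3, -0.1]
width: 0.0828
finger_force: 0.0
```

```bash
python3 - <<'E'
from h import *
o=robot.get_obs();print(o["tool_pos"],o["ee_rot"],o["width"],o["finger_force"],o["wrist_force"])
c=robot.get_calibration("wrist");w=robot.snapshot("wrist")[:,:,::-1];s=robot.snapshot("side")[:,:,::-1]
v=np.zeros((600,800,3),np.uint8);v[:420,:560]=cv2.resize(w,(560,420),interpolation=cv2.INTER_AREA)
v[:240,560:]=cv2.resize(s[190:290,270:370],(240,240));cv2.imwrite("pics/p2.png",v);cv2.imwrite("pics/p2w.png",w)
a=.13;ex=np.array([np.cos(a),np.sin(a),0]);pad=np.array([.4627,-.0025,.01]);g=pad+.12*ex;g[2]=.183
f=560/640
print("rim pred",proj(c,[pad+[0,0,.07]])*f,"handle top",proj(c,[g])*f)
S=robot.get_calibration("side");print("rim side pred",(proj(S,[pad+[0,0,.07]])-[270,190])*2.4+[560,0])
E
```

```text
[ 0.46190484 -0.00147732  0.21818534] [ 3.14042949 -0.0040795   0.13008822] 0.08276615674791438 0.0 [ 0.09660016 -0.28514466 -0.14083565]
rim pred [[280.50019461 194.69425834]] handle top [[281.401322    52.78413785]]
rim side pred [[644.97467945 147.59733242]]
```

View pics/p2.png

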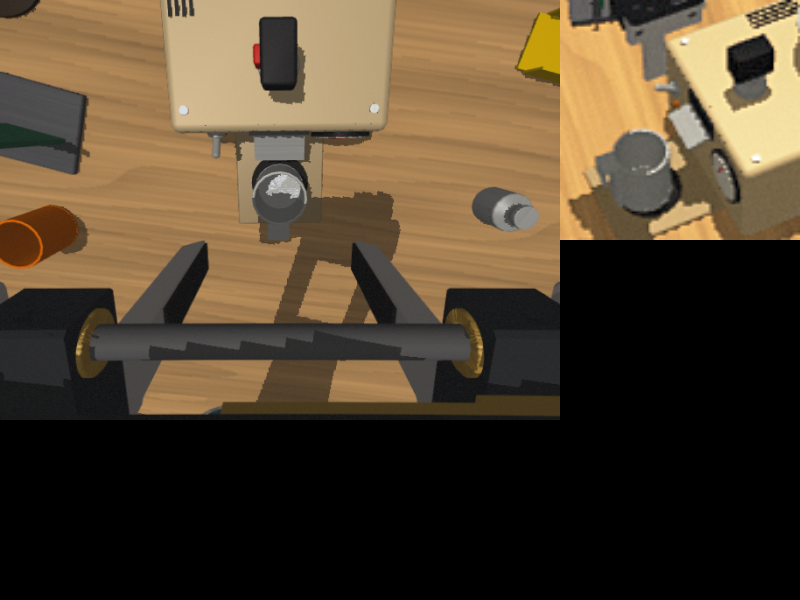

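The cup stands upright and free on the pad, with its rim at wrist (280,195) where the pad-centre prediction puts it. The handle top is at (279,53), about 1.5 mm to +y of the prediction. I'll refine the handle position by segmentation.

```bash
python3 - <<'E'
from h import *
c=robot.get_calibration("wrist");w=cv2.imread("pics/p2w.png")
g=w.max(2);roi=np.zeros_like(g);roi[5:115,290:350]=1
m=((g<60)&(roi>0)).astype(np.uint8);n,l,st,ce=cv2.connectedComponentsWithStats(m);i=1+st[1:,4].argmax();print(st[i],ce[i])
for r in range(20,104,8):
    x=np.where(l[r]==i)[0]; print(r,x.min() if len(x) else None,x.max() if len(x) else None,end="; ")
p=np.array([.4627,-.0025,0]);a=.13;ex=np.array([np.cos(a),np.sin(a),0]);ey=np.array([-ex[1],ex[0],0])
for gy in(.0131,.0147):
    q=[np.array([.581,gy,z])+sx*.022*ex+sy*.013*ey for z in(.183,.147) for sx,sy in((1,1),(1,-1),(-1,-1),(-1,1))]
    print(gy,proj(c,q).round(0).tolist())
E
```

```text
[ 296   19   44   85 3476] [317.90794016  60.67146145]
20 300 336; 28 296 338; 36 297 338; 44 297 338; 52 297 339; 60 297 339; 68 298 339; 76 297 339; 84 298 339; 92 298 338; 100 301 336; 0.0131 [[300.0, 15.0], [345.0, 15.0], [344.0, 97.0], [301.0, 97.0], [302.0, 32.0], [341.0, 32.0], [340.0, 103.0], [303.0, 103.0]]
0.0147 [[297.0, 14.0], [342.0, 14.0], [341.0, 97.0], [298.0, 97.0], [300.0, 32.0], [339.0, 32.0], [338.0, 103.0], [301.0, 102.0]]
```

>>> move_arm(motion=[0,0,0,0.1,-0.006,0,0.88,0,0,0,0.2,0,0,0.88,0,0,0,0.2,0,0,0.88,0,0,0,0.2,0,0,0.88,0,0,0,0.2,0,0,0.88,0,0,0,0.2,0,0,0.88,0,0,0,0.106,0,0,0.88,0,0,0,0,0,0,0.88,0,0,0,0,0,0,0.88,0,0,0,0,0,0,0.88])

```text
time: 13.78
tool_pos: [0.5799, 0.0149, 0.2151]
ee_rot: [-3.141, 0.002, 0.13]
wrist_force: [-0.9, 0.2, 0.7]
width: 0.0829
finger_force: 0.0
```

>>> move_arm(motion=[0,0,0,0,-0.006,0.1,0.88,0,0,0,0,0,0.15,0.88,0,0,0,0,0,0.15,0.88,0,0,0,0,0,0.15,0.88,0,0,0,0,0,0.15,0.88,0,0,0,0,0,0.1,0.88,0,0,0,0,0,0.1,0.88,0,0,0,0,0,0.1,0.88,0,0,0,0,0,0.05,0.88,0,0,0,0,0,0,0.88,0,0,0,0,0,0,0.88])

```text
time: 14.7
tool_pos: [0.5806, 0.0154, 0.1114]
ee_rot: [3.141, -0.0, 0.13]
wrist_force: [-0.2, 0.7, 0.2]
width: 0.0827
finger_force: 0.0
```

```bash
python3 - <<'E'
from h import *
o=robot.get_obs();print(o["tool_pos"],o["ee_rot"],o["width"],o["wrist_force"])
c=robot.get_calibration("wrist");w=robot.snapshot("wrist")[:,:,::-1];cv2.imwrite("pics/h1.png",w)
h=w.astype(int);red=(h[:,:,2]>120)&(h[:,:,1]<60)&(h[:,:,0]<60);ys,xs=np.where(red);print("red",len(xs),xs.min(),xs.max(),ys.min(),ys.max())
from scipy.spatial.transform import Rotation as Q
R=Q.from_euler("xyz",o["ee_rot"]).as_matrix();p=np.array(o["tool_pos"]);
T=lambda x,y,z:p+R@[x,y,0]+[0,0,z-p[2]]
print("pred corners top z.183 if centred",proj(c,[T(.022,.013,.183),T(.022,-.013,.183),T(-.022,.013,.183),T(-.022,-.013,.183)]).round(0).tolist(),"button",proj(c,[T(.007,-.018,.176),T(-.007,-.018,.176)]).round(0).tolist())
g=w.max(2)
for r in range(215,331,10): print(r,"".join("#" if v<45 else "r" if q else "." for v,q in zip(g[r,220:420:2],red[r,220:420:2])))
E
```

```text
[0.58056577 0.01542666 0.11137064] [ 3.14147374e+00 -2.10380731e-04  1.30023359e-01] 0.08274115603095543 [-0.19944791  0.65613825  0.18914874]Traceback (most recent call last):
  File "<stdin>", line 4, in <module>
    return umr_minimum(a, axis, None, out, keepdims, initial, where)
ValueError: zero-size array to reduction operation minimum which has no identity
```

>>> move_arm(motion=[0,0,0,0,0,0,0.7,0,0,0,0,0,0,0.6,0,0,0,0,0,0,0.5,0,0,0,0,0,0,0.42,0,0,0,0,0,0,0.38,0,0,0,0,0,0,0.34,0,0,0,0,0,0,0.3,0,0,0,0,0,0,0.26,0,0,0,0,0,0,0.22,0,0,0,0,0,0,0.2,0,0,0,0,0,0,0.2,0,0,0,0,0,0,0.2])

```text
time: 15.75
tool_pos: [0.5806, 0.0149, 0.1112]
ee_rot: [3.141, -0.0, 0.13]
wrist_force: [1.2, -1.4, -0.9]
width: 0.0257
finger_force: 30.0
```

```bash
python3 - <<'E'
from bench import robot
o=robot.get_obs();print({k:o[k] for k in("time","tool_pos","ee_rot","width","finger_force","wrist_force","wrist_torque")})
E
```

```text
{'time': 15.75, 'tool_pos': array([0.58060626, 0.01493146, 0.11118365]), 'ee_rot': array([ 3.14071941e+00, -7.02945758e-05,  1.29950189e-01]), 'width': 0.0256830805104362, 'finger_force': 29.992298483848572, 'wrist_force': array([ 1.18760326, -1.42767726, -0.89771966]), 'wrist_torque': array([-0.14638607, -0.1288121 ,  0.21905146])}
```

Width is 25.7 mm, so the button is flush. Pulling straight up.

>>> move_arm(motion=[0,0,0,0,0,0,0.15,0,0,0,0,0,-0.05,0.15,0,0,0,0,0,-0.08,0.15,0,0,0,0,0,-0.08,0.15,0,0,0,0,0,-0.08,0.15,0,0,0,0,0,-0.08,0.15,0,0,0,0,0,-0.08,0.15,0,0,0,0,0,-0.08,0.15,0,0,0,0,0,-0.08,0.15,0,0,0,0,0,-0.08,0.15,0,0,0,0,0,-0.06,0.15,0,0,0,0,0,0,0.15])

```text
time: 16.75
tool_pos: [0.5805, 0.0149, 0.1868]
ee_rot: [3.141, 0.0, 0.13]
wrist_force: [3.1, -3.6, -7.3]
width: 0.0258
finger_force: 30.0
```

>>> move_arm(motion=[0,0,0,0,0,-0.02,0.15,0,0,0,0,0,-0.01,0.15,0,0,0,0,0,0,0.15])

```text
time: 17.0
tool_pos: [0.5805, 0.0149, 0.1883]
ee_rot: [3.141, 0.001, 0.13]
wrist_force: [5.2, -3.6, -8.9]
width: 0.0259
finger_force: 30.0
```

>>> move_arm(motion=[0,0,0,0,0,-0.015,0.15,0,0,0,0,0,0,0.15,0,0,0,0,0,0,0.15])

```text
time: 17.25
tool_pos: [0.5805, 0.0149, 0.1896]
ee_rot: [3.141, 0.001, 0.13]
wrist_force: [4.1, -3.7, -8.8]
width: 0.0262
finger_force: 30.0
```

>>> move_arm(motion=[0,0,0,0,0,-0.015,0.15,0,0,0,0,0,0,0.15,0,0,0,0,0,0,0.15])

```text
time: 17.5
tool_pos: [0.5805, 0.0149, 0.1911]
ee_rot: [3.141, 0.001, 0.13]
wrist_force: [3.7, -3.5, -8.4]
width: 0.026
finger_force: 30.0
```

>>> move_arm(motion=[0,0,0,0,0,-0.01,0.15,0,0,0,0,0,0,0.15,0,0,0,0,0,0,0.15])

```text
time: 17.75
tool_pos: [0.5804, 0.0149, 0.1913]
ee_rot: [3.141, 0.002, 0.13]
wrist_force: [4.3, -4.3, -11.1]
width: 0.0259
finger_force: 30.0
```

The force rises at a travel of 80.1 mm, so the rod is at the firm second stop. The grip is steady at 26 mm and 30 N. Handing in.

```bash
python3 -c "
from bench import robot
o=robot.get_obs();print(o['tool_pos'],o['width'],o['finger_force'],o['wrist_force'])
print(robot.close_job())"
```

```text
[0.5804042  0.01494639 0.19125577] 0.025899390045039893 29.99245785176754 [  4.28133941  -4.33899033 -11.13779356]
the job is handed in; nothing more can be done
None
```

I stood the galvanized cup upright in the middle of the pad and let it go, then pulled the rod 80 mm up to its second stop with the button squeezed in, and handed the job in still holding it there; no verdict came back.

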